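# Wedge a rocking stirrer steady

## Robot

A 7-joint arm with a two-finger parallel gripper is mounted at the origin on the work surface; the furniture and walls round the work are solid. World frame = base frame: x ahead of the robot, y to its left, z up, the work surface at z = 0. Lengths are in mm, angles in rad, forces in N, time in s.
With the tool pointing down it reaches from about 350 to 900 mm from the base axis. Payload 19.9 kg.
Tool frame: the origin (TCP) lies at the very end of the fingers, on their centre line; the grasp point (between the pads) lies 19 mm behind it; z points along the fingers, y is the line along which they close (so a half turn about z gives the same grasp; the last joint's range is limited). The gripper opens to 85 mm and grips with 20 to 120 N. Pads are 22 mm wide; open, the fingers measure 114 mm over their backs; the gripper's body (76 mm by 85 mm) begins 54 mm behind the grasp point. The pads swing forward as they close: fully open they stand 13 mm farther back than shut.
Start: joints at [1.212, 0.417, -0.01, 1.614, 0.005, 1.111, -0.053], TCP at [195.293, -593.685, 231.26] pointing down, gripper open.
Joint ranges: [-2.81, 2.81], [-0.39, 2.02], [-1.27, 1.25], [0.06, 2.57], [-1.19, 4.33], [0.19, 2], [-2.82, 2.82]. Speed limits (rad/s): [1.89, 1.89, 2.39, 2.39, 3.01, 3.01, 3.01].

## Interface

Orientations are given as a rotation vector (axis times angle).
In Python, from rig import ctrl gives the robot as it stands.
- The arm moves only by the tool drive_tool, never from a script. Its argument "steps" is a list of rows, each an object with "gripper": the closure in counts, from 0 (fully open) to 255 (shut); "xyz": the shift along the world's x, y, z in cm, a list of three; "roll": the turn about the world's z in rad. A call has 1 to 8 rows; each row is the pose to reach, as a shift and turn from the pose commanded when the call began; what a row does not reach only later rows make up. A row lasts 1/8 s, in which the tool goes at most 62.5 mm and 10.7 degrees, less where a joint would pass 70% of its speed; a pose out of reach is approached as far as the arm can. A call with a gripper value outside its range is refused whole. The fingers move at their own pace and stop on an object; the grip force is fixed at half the most. Time passes only in rows, so rows that repeat a pose let the fingers close. It gives the time, the measured TCP pose, the force, the opening and the grip force at its end, in the units of the state.
- ctrl.state(): the state, without advancing time (a new reading comes with each control period).
- ctrl.camera(name): name is "side" or "top" or "wrist"; returns a dict with "frame" (384x512x3 uint8, red, green, blue), "mtx" (3x3 intrinsics, pixels), "k1" (the pictures are not rectified: a ray, as slopes to the right and down, at radius r is drawn at 1 + k1 r^2 times it, then the intrinsics apply), "extrinsics" (4x4, takes a point from camera to world coordinates); the wrist camera has in their place "T_tool_cam" (4x4, takes a point from camera to tool coordinates, whose origin is the TCP and whose axes are the flange's). Camera axes: x right, y up, looking along -z (the intrinsics and any distortion apply to the point x, -y, -z); pixel columns grow to the right and rows downward; lengths in mm; the calibration is good to about 2 mm. A picture is of the moment at which its call begins: read the wrist's pose just before it. There is no depth.
- ctrl.close_job(): hands the job in; it is judged then, once.
Trained networks look in a picture, given as the dict that the camera call returned (one of the last four; its "shot" number tells which), for a name from the list of things; names that differ only in an ending like _2 or _b are one class to them, and where a whole thing is asked for, a point or a joint stands for the part that bears it (a point fixed in the world has none). Each returns a list of dicts, best first, with "p" (0 to 1); they miss things now and then, are a little off and sometimes report something else, mostly with a low value. They report only what shows in the picture. A call takes as long as a camera call. They do not tell look-alikes from the thing itself.
- ctrl.masks_of(picture, thing): "mask" (384x512 bool, what is visible of it) and "point" ([column, row] in pixels, amid what is visible of it).
The state is a dict: "clock": time; "joint_positions": joint angles; "qd": joint speeds; "joint_torque": joint torques, N m; "ee_pos": TCP position; "ee_rot": TCP orientation; "ft_force": force on the tool from outside, world axes, zero at the start; "torque": the same for the moment, N m; "width": opening from 0.0 (shut) to 1.0 (fully open); "grip_force": force on a finger pad.
Only numpy, scipy, OpenCV 4.12 (cv2) and the standard library are available. Lean on these libraries where they do the work, as an engineer would, in place of code of your own. Each camera call takes 0.05 s, during which the arm holds its last target. There are 200 camera calls.

## Task

The magnetic stirrer rocks because the rubber foot under its front right corner (nearest the robot, on the robot's right) is worn short. Without picking anything up, use the fingertips to push the loose wooden wedge thin end first along the bench and in under that foot from the right, just until the stirrer is steady: it must neither rock when that corner is pressed nor be jacked up off level. Leave the stirrer and the things on and around it where they stand, and finish while holding the fingertips pressed down on the top of the case over that corner, clear of the wedge, so that the steady stirrer is still being tested as the program ends.

Things in the scene. Friction and masses are not known exactly. Their poses are not given: they have to be found in the camera images.
- stirrer: Magnetic stirrer, 2.3 kg: off-white case 160 x 160 x 71 mm, round plate 122 mm across, top 33 mm above the case's. Origin: centre of the case's underside, 14 mm above the bench; x from front (knobs stand out 20 mm) to back, y left, z up. Level on 3 feet; the fourth hangs 3 to 6 mm clear (unknown). Over 3 N down on the top there rocks that corner down by this; let go, it rocks back.
- short_foot (a point): The short foot, a round-bottomed rubber bumper 20 mm across under the front right corner: this point is on its axis at the level of the case's underside, 14 mm above the bench. It lies 18 mm in from the case's right side and 16 mm in from its front.
- press_corner (a point): Point on the smooth flat top of the case straight above the short foot, 85 mm above the bench when the stirrer is level; the place to press (a test push is some 6 to 15 N). From it the flat reaches 16 mm to the case's front edge, 18 mm to the right edge and 26 mm to the round plate, which stands 33 mm higher.
- wedge: Loose wooden wedge, 130 mm long, 50 mm wide, 50 g, 1.5 mm thick at the thin end, rising evenly to 14.5 mm at the thick end. Origin: middle of its underside; x points to the thin end (65 mm ahead), z up. Lies right of the stirrer, thin end roughly towards the short foot. Slides with under 1 N till its slope meets the foot; then the push needed rises steeply (several N).
- beaker: Glass beaker, 54 mm across, 70 mm high, standing near the middle of the stirrer's plate. Origin: centre of its underside.
- plate_centre (a point): Centre of the top of the stirrer's round plate.
- vial_a: Screw vial with a white cap, 27 mm across, 58 mm high, right of the stirrer and behind the wedge's way. Origin: centre of its underside.
- vial_b: A second such vial, farther right. Origin: centre of its underside.
- cal_weight: Brass knob weight, 23 mm across, 48 mm high, in front of the stirrer. Origin: centre of its underside.
- flask: Conical flask, 63 mm across, 103 mm high, at the right of the bench. Origin: centre of its underside.
Not all that is in view belongs to the job. Leave any purple or yellow look-alike of the beaker alone.

How it is judged (in metres and radians):
On the way:
1. the wedge's thin end is under the short foot and has met it (x of short_foot in the frame of wedge below 0.06 m and y of short_foot in the frame of wedge between -0.02 and 0.02 m and contact force between wedge and stirrer above 0.3 N), for 0.1 s.
At the end, for the whole second after the job is handed in: Fingertips press the case top over the short foot (within 25 mm) with over 4 N; the stirrer stays level within 0.01 rad and still, the foot bears on the wedge with over 2 N within 20 mm of its middle line, the robot is off the wedge, and the beaker stands on the plate (x of short_foot in the frame of wedge between 0 and 0.06 m and y of short_foot in the frame of wedge between -0.02 and 0.02 m and contact force between wedge and stirrer above 2 N and contact force between the fingers and stirrer above 4 N and contact force between the arm and wedge below 0.1 N and horizontal distance between the grasp point and press_corner below 0.025 m and z of the grasp point in the frame of press_corner above 0.005 m and angle between stirrer's own z axis and vertical below 0.01 rad and angular speed of stirrer below 0.05 rad/s and linear speed of wedge below 0.01 m/s and horizontal distance between beaker and plate_centre below 0.035 m); the arm keeps its last pose, push and grip.
It fails at once if the wedge is picked up (height (world z) of wedge above 0.015 m or angle between wedge's own z axis and vertical above 0.35 rad).
It fails at once if the stirrer is lifted or strongly tipped (height (world z) of stirrer above 0.024 m or angle between stirrer's own z axis and vertical above 0.12 rad).
It fails at once if the stirrer is shoved more than 15 mm out of its place (distance of stirrer from where it was at the start of the episode above 0.015 m).
It fails at once if the beaker tips or slides off the middle of the plate (angle between beaker's own z axis and vertical above 0.3 rad or horizontal distance between beaker and plate_centre above 0.035 m).
It fails at once if a bystander is displaced (distance of any of vial_a, vial_b, cal_weight, flask from where it was at the start of the episode above 0.02 m).
It also fails if it takes over 48 s, if anything falls off the work surface, if the arm or the gripper's body presses on something with over 40 N, if the wrist force passes 120 N, or if a joint passes its speed limit or range.

## Working session

There is one attempt and no reset: what is moved stays moved. The work goes in short steps, Python scripts to look and compute and a tool call to move; the robot and the scene stay as the last step left them, time stands still between calls to the robot, and variables do not carry over. Pictures are saved under pics/ and viewed, at most 10 in all, crops included, and the job is handed in when it is done.

Besides the shell and the picture viewer there is one more tool, called after "Emit:" as name(argument=value, ...), one argument or row to a line, values as JSON. drive_tool: Moves the arm, as the interface text tells. Its arguments: {"type":"object","properties":{"steps":{"type":"array","items":{"type":"object","properties":{"gripper":{"type":"number"},"xyz":{"type":"array","items":{"type":"number"}},"roll":{"type":"number"}}}}},"required":["steps"]}

```bash
mkdir -p pics; ls; cat > h.py <<'E'
import numpy as np, cv2
from rig import ctrl
def ray(pic,px,T=None):
    K=np.array(pic["mtx"]);E=np.array(pic["extrinsics"]) if T is None else T
    p=cv2.undistortPoints(np.array([[px]],float),K,np.array([pic["k1"],0,0,0,0.]))[0,0]
    d=E[:3,:3]@np.array([p[0],-p[1],-1.]);return E[:3,3],d
def at(pic,px,z,T=None):
    o,d=ray(pic,px,T);return o+d*(z-o[2])/d[2]
def proj(pic,P):
    E=np.linalg.inv(np.array(pic["extrinsics"]));q=E[:3,:3]@np.array(P,float)+E[:3,3]
    a=np.array([q[0],-q[1]])/-q[2];r=a@a;a=a*(1+pic["k1"]*r);K=np.array(pic["mtx"]);return K[:2,:2]@a+K[:2,2]
def save(pic,n): cv2.imwrite("pics/"+n+".png",cv2.cvtColor(pic["frame"],cv2.COLOR_RGB2BGR))
E
python3 - <<'E'
from h import *
import pickle
out={}
for n in("top","side"):
    p=ctrl.camera(n);save(p,n);print(n,np.round(p["extrinsics"][:3],2) if hasattr(p["extrinsics"],'shape') else p["extrinsics"],p["k1"])
    for t in("wedge","stirrer","beaker","vial_a","cal_weight","flask"):
        for m in ctrl.masks_of(p,t):
            ys,xs=np.nonzero(m["mask"]);print(t,round(m["p"],2),np.round(m["point"]),at(p,m["point"],0).round(), xs.min(),xs.max(),ys.min(),ys.max())
    pickle.dump(p,open(n+".pkl","wb"))
s=ctrl.state();print(s)
a=cv2.imread("pics/top.png");b=cv2.imread("pics/side.png")
E
```

```text
pics
top [[ 2.00000e-02  9.90000e-01 -1.30000e-01  3.24860e+02]
 [-1.00000e+00  2.00000e-02  0.00000e+00 -9.23900e+01]
 [ 0.00000e+00  1.30000e-01  9.90000e-01  1.06704e+03]] -0.10640293129175568
wedge 0.57 [272. 202.] [ 450. -123.    0.] 250 300 192 212
stirrer 0.7 [210. 184.] [494.  40.   0.] 172 243 140 217
beaker 0.93 [197. 160.] [556.  74.   0.] 185 211 147 175
beaker 0.81 [146. 198.] [452. 204.   0.] 133 160 184 208
beaker 0.56 [152. 147.] [588. 195.   0.] 141 166 136 162
vial_a 0.56 [290. 165.] [ 548. -166.    0.] 285 296 158 171
vial_a 0.47 [264. 159.] [ 562. -101.    0.] 259 270 152 165
cal_weight 0.49 [196. 228.] [379.  69.   0.] 190 199 224 232
flask 0.97 [370. 253.] [ 326. -376.    0.] 357 385 244 267
flask 0.18 [200. 161.] [554.  67.   0.] 186 211 147 175
side [[ 1.0000e+00 -2.0000e-02  7.0000e-02  5.4868e+02]
 [ 7.0000e-02  3.6000e-01 -9.3000e-01 -1.0662e+03]
 [-1.0000e-02  9.3000e-01  3.6000e-01  4.8588e+02]] -0.04399922296745273
wedge 0.78 [253. 240.] [ 460. -123.    0.] 237 261 229 253
wedge 0.74 [273. 195.] [496. 186.   0.] 237 308 168 220
stirrer 0.88 [269. 195.] [
[... 553 characters left out ...]
ock': 0.7, 'joint_positions': array([ 1.21151795,  0.41740883, -0.01030722,  1.6135856 ,  0.00468647,
        1.11069945, -0.05298548]), 'qd': array([ 0.00034665, -0.0003645 ,  0.00060641,  0.00026274,  0.00096526,
        0.00157706, -0.00114829]), 'joint_torque': array([ 3.01845048e-04, -8.64042020e+01,  6.77824002e-01, -4.35152650e+01,
        1.90207036e-02,  2.09084501e-03, -2.82464100e-05]), 'ee_pos': array([ 195.29253207, -593.69237204,  231.26059905]), 'ee_rot': array([-3.10194526e+00, -4.97084329e-01,  5.70487817e-05]), 'ft_force': array([ 1.16741417, -0.42875529,  0.29474998]), 'torque': array([ 0.03241391, -0.01070906, -0.00658485]), 'grip_force': 0.0, 'width': 1.0037566344055162}
```

View pics/top.png

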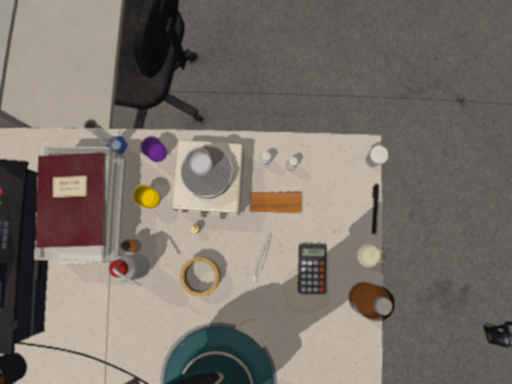

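View pics/side.png

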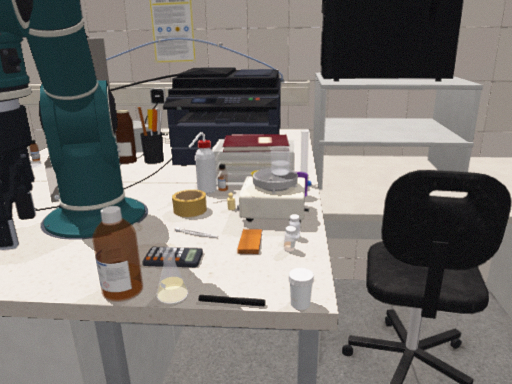

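Top view: the wedge is the orange-brown bar at about (275,202) with its thin end presumably at the left. The stirrer's case covers (173–243, 140–215) and its front right corner is at about (240,213). The grey-clear beaker at (200,160) is the real one; the yellow (146,197) and purple (153,149) ones are look-alikes. The vials are at (266,158) and (293,162), and the brass weight is at (195,228). Nothing else looks like the wedge. I'll check it in a close crop.

```bash
python3 - <<'E'
from h import *
import pickle
a=cv2.imread("pics/top.png")[130:240,165:310];cv2.imwrite("pics/c1.png",cv2.resize(a,None,fx=5,fy=5,interpolation=cv2.INTER_CUBIC))
p=pickle.load(open("top.pkl","rb"))
g=cv2.cvtColor(p["frame"],cv2.COLOR_RGB2HSV)
m=((g[...,1]>140)&(g[...,0]<20)&(g[...,2]>80)).astype(np.uint8);m[:185]=0;m[218:]=0;m[:,:245]=0;m[:,310:]=0
c=max(cv2.findContours(m,0,2)[0],key=cv2.contourArea)
b=cv2.boxPoints(cv2.minAreaRect(c));print(b)
for q in b: print(at(p,q,0).round(1),at(p,q,14).round(1))
E
```

```text
[[251. 193.]
 [300. 193.]
 [300. 211.]
 [251. 211.]]
[472.1 -68.3   0. ] [470.1 -68.6  14. ]
[ 475.2 -194.6    0. ] [ 473.2 -193.3   14. ]
[ 428.6 -195.2    0. ] [ 427.2 -193.8   14. ]
[425.5 -69.5   0. ] [424.2 -69.8  14. ]
```

View pics/c1.png

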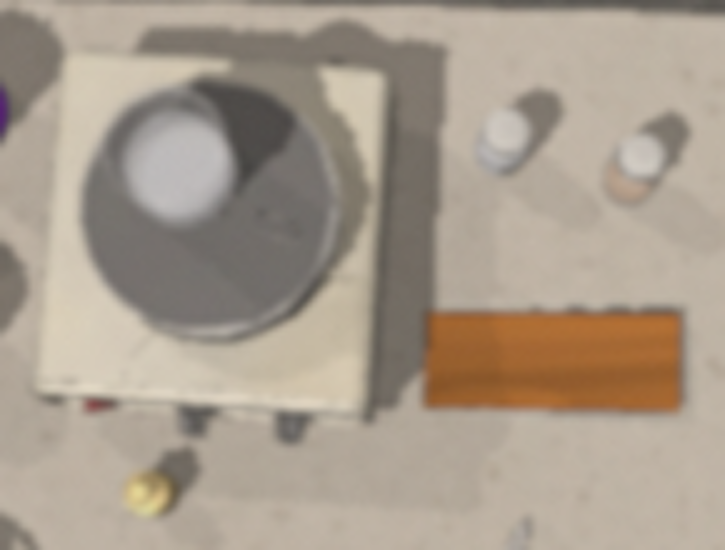

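```bash
python3 - <<'E'
from h import *
import pickle
p=pickle.load(open("top.pkl","rb"))
c=[at(p,q,85) for q in [(172.6,207.2),(238.2,212),(242.2,144.4),(179.4,141.2)]]
for q in c: print(q.round(1))
fl,fr,br,bl=c
for u in (fl-fr,br-fr,bl-fl,bl-br): print(np.linalg.norm(u),np.degrees(np.arctan2(u[1],u[0])))
for q in [(250.4,192.4),(250.4,211.6)]: print(at(p,q,1.5).round(1))
for q in [(301.2,192.4),(301.2,211.6)]: print(at(p,q,14.5).round(1))
print(np.round(ctrl.camera("wrist")["T_tool_cam"],2))
E
```

```text
[421.8 114.7  85. ]
[414.4 -41.2  85. ]
[578.1 -45.7  85. ]
[582.7 106.8  85. ]
156.1649486007608 87.28543173776286
163.79289290409343 -1.55457460659806
161.1236734504642 -2.8175620142305355
152.58220927226273 88.27528615512318
[473.4 -66.7   1.5]
[423.8 -68.1   1.5]
[ 474.8 -196.3   14.5]
[ 425.7 -196.9   14.5]
[[   0.      0.96    0.29   73.47]
 [   1.     -0.     -0.     -0.9 ]
 [  -0.      0.29   -0.96 -141.29]
 [   0.      0.      0.      1.  ]]
```

Emit:
drive_tool(
  steps=[
    {"gripper":0,"xyz":[3.5,5,0],"roll":0.18},
    {"gripper":170,"xyz":[7,10,0],"roll":0.36},
    {"gripper":170,"xyz":[10.5,15,0],"roll":0.54},
    {"gripper":170,"xyz":[14,20,0],"roll":0.72},
    {"gripper":170,"xyz":[17.5,25,0],"roll":0.9},
    {"gripper":170,"xyz":[21,30,0],"roll":1.07},
    {"gripper":170,"xyz":[24.5,35,0],"roll":1.25},
    {"gripper":170,"xyz":[24.5,35,0],"roll":1.25},
  ],
)

```text
clock: 1.75
ee_pos: [442.6, -239.8, 231.6]
ee_rot: [2.214, 2.228, 0.002]
ft_force: [-0.6, -0.1, 0.1]
width: 0.333
grip_force: 0.0
```

```bash
cat >> h.py <<'E'
from scipy.spatial.transform import Rotation as R
def wrist(n):
    s=ctrl.state();p=ctrl.camera("wrist");T=np.eye(4);T[:3,:3]=R.from_rotvec(s["ee_rot"]).as_matrix();T[:3,3]=s["ee_pos"]
    p["extrinsics"]=T@np.array(p["T_tool_cam"]);save(p,n);return p
E
python3 - <<'E'
from h import *
import pickle
p=wrist("w1");pickle.dump(p,open("w1.pkl","wb"))
for m in ctrl.masks_of(p,"wedge"):
    c=max(cv2.findContours(m["mask"].astype(np.uint8),0,2)[0],key=cv2.contourArea)
    b=cv2.boxPoints(cv2.minAreaRect(c));print(m["p"],b.round(1).tolist(),[at(p,q,1.5).round(1) for q in b],[at(p,q,14.5).round(1) for q in b])
E
```

```text
0.84 [[243.0, 22.0], [285.0, 22.0], [285.0, 130.0], [243.0, 130.0]] [array([424.7, -66. ,   1.5]), array([476.1, -65.6,   1.5]), array([ 480.1, -196.7,    1.5]), array([ 424. , -197.1,    1.5])] [array([425.3, -69.5,  14.5]), array([474.9, -69.1,  14.5]), array([ 478.8, -195.7,   14.5]), array([ 424.6, -196. ,   14.5])]
```

View pics/w1.png

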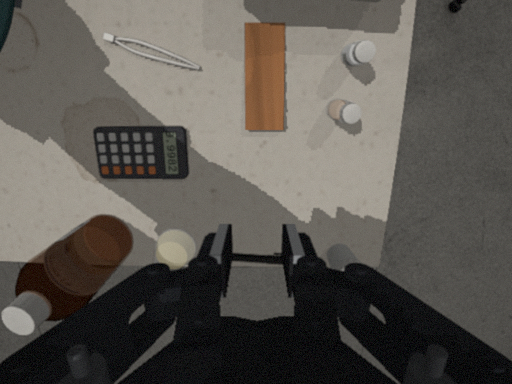

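Wedge at columns 243–285, rows 22–131, agreeing with the top view. The vials are at (360,52) and (345,111). The stirrer's front right corner is just at the top edge, around (248,22). The wedge has to go about 18 mm towards -x to line up with the foot, so I'll move to its far side.

Emit:
drive_tool(
  steps=[
    {"gripper":255,"xyz":[2,4,0],"roll":0},
    {"gripper":255,"xyz":[4,8,0],"roll":0},
    {"gripper":255,"xyz":[5.5,11,0],"roll":0},
    {"gripper":255,"xyz":[5.5,11,0],"roll":0},
  ],
)

```text
clock: 2.35
ee_pos: [495.7, -132.7, 231.3]
ee_rot: [-2.224, -2.219, -0.0]
ft_force: [-1.3, -1.1, -1.0]
width: -0.002
grip_force: 0.0
```

```bash
python3 - <<'E'
from h import *
import pickle
p=wrist("w2");pickle.dump(p,open("w2.pkl","wb"))
for t in("wedge","vial_a","stirrer"):
  for m in ctrl.masks_of(p,t):
    c=max(cv2.findContours(m["mask"].astype(np.uint8),0,2)[0],key=cv2.contourArea)
    b=cv2.boxPoints(cv2.minAreaRect(c));print(t,m["p"],b.round(1).tolist(),at(p,m["point"],30).round(1))
E
```

```text
wedge 0.72 [[204.1999969482422, 111.0999984741211], [241.39999389648438, 110.19999694824219], [243.8000030517578, 205.89999389648438], [206.60000610351562, 206.89999389648438]] [ 455.3 -119.1   30. ]
wedge 0.69 [[267.0, 0.0], [306.0, 0.0], [306.0, 8.0], [267.0, 8.0]] [528.8  52.8  30. ]
vial_a 0.68 [[291.0, 134.0], [310.20001220703125, 124.4000015258789], [323.79998779296875, 151.60000610351562], [304.6000061035156, 161.1999969482422]] [ 557.  -107.8   30. ]
vial_a 0.65 [[278.79998779296875, 185.1999969482422], [294.8999938964844, 174.39999389648438], [313.5, 202.3000030517578], [297.3999938964844, 213.10000610351562]] [ 547.2 -174.3   30. ]
vial_a 0.17 [[156.5, 316.5], [167.0, 306.0], [171.0, 310.0], [160.5, 320.5]] [ 348.7 -363.4   30. ]
stirrer 0.61 [[174.0, 0.0], [352.0, 0.0], [352.0, 96.0], [174.0, 96.0]] [502.1  10.4  30. ]
```

View pics/w2.png

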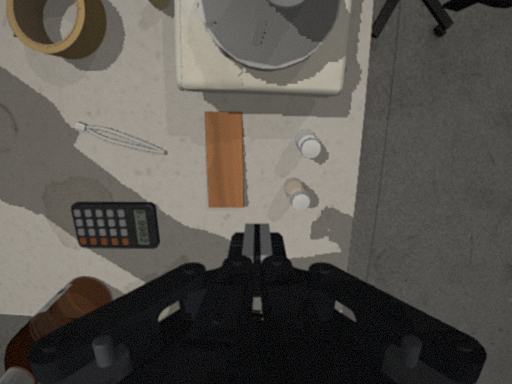

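w2: wedge at columns 204–244, rows 110–207. The case's front right top corner is at about (180,90) and its back right corner at about (344,95). The vials are at (308,146) and (298,195).

```bash
python3 - <<'E'
from h import *
import pickle
p=pickle.load(open("w2.pkl","rb"))
for q in[(179.5,91),(344,95)]:print(at(p,q,85).round(1))
for q in[(205.5,111),(242,111)]:print(at(p,q,1.5).round(1))
for q in[(207.5,207),(243.5,207)]:print(at(p,q,14.5).round(1))
g=cv2.cvtColor(p["frame"],cv2.COLOR_RGB2GRAY).astype(float)
for c in(200,260,320):
    print(c,np.diff(g[75:112,c]).round().astype(int).tolist())
print(84,np.diff(g[84,170:192]).astype(int).tolist()); print(np.diff(g[60,170:192]).astype(int).tolist(),np.diff(g[20,170:192]).astype(int).tolist())
E
```

```text
[418.2 -43.8  85. ]
[583.7 -47.8  85. ]
[428.3 -65.    1.5]
[476.3 -65.3   1.5]
[ 426.5 -194.6   14.5]
[ 476.9 -194.7   14.5]
200 [2, 0, -3, 1, -1, -3, -4, -4, -1, -9, -10, -11, -16, -30, -21, 27, 35, 15, -3, 0, -1, -1, 3, 1, 2, 0, 1, 0, -4, 4, -1, 1, -1, 1, -2, 1]
260 [0, -3, 14, 37, 6, 4, 1, -3, -1, -8, -1, -12, -12, -11, -13, -19, -15, 7, 9, 9, -4, 0, -1, 0, 0, 2, 2, -3, 1, 1, 2, -3, 2, -2, 3, -3]
320 [-1, -1, -1, 1, 1, -3, 2, -1, 2, -4, 3, -4, -6, -13, -11, -13, -9, -18, -11, -10, 3, 9, 18, 1, -6, 2, 4, -1, -6, 3, 4, -4, 2, -1, 2, -3]
84 [-1, 0, -2, 5, -4, -2, -1, 0, 2, -2, 2, 9, 2, 2, 2, 0, -1, 1, -1, -2, 4]
[1, -3, 3, -1, 6, 17, 5, 3, 1, -9, -2, 8, 5, -3, 1, 0, 0, 0, 3, -4, -1] [1, 1, -1, 7, 12, 9, 2, -2, -6, 8, 2, 4, 0, 1, -5, 2, -5, 1, -2, -1, -1]
```

Emit:
drive_tool(
  steps=[
    {"gripper":255,"xyz":[0.1,0,-5],"roll":0},
    {"gripper":255,"xyz":[0.1,0,-10],"roll":0},
    {"gripper":255,"xyz":[0.1,0,-15],"roll":0},
    {"gripper":255,"xyz":[0.1,0,-19],"roll":0},
    {"gripper":255,"xyz":[0.1,0,-21.5],"roll":0},
    {"gripper":255,"xyz":[0.1,0,-22.7],"roll":0},
    {"gripper":255,"xyz":[0.1,0,-22.7],"roll":0},
  ],
)

```text
clock: 3.42
ee_pos: [496.0, -134.2, 4.1]
ee_rot: [-2.225, -2.217, 0.001]
ft_force: [0.1, 0.2, 1.2]
width: 0.002
grip_force: 0.0
```

Emit:
drive_tool(
  steps=[
    {"gripper":255,"xyz":[-0.4,0,0],"roll":0},
    {"gripper":255,"xyz":[-0.8,0,0],"roll":0},
    {"gripper":255,"xyz":[-1.2,0,0],"roll":0},
    {"gripper":255,"xyz":[-1.6,0,0],"roll":0},
    {"gripper":255,"xyz":[-2,0,0],"roll":0},
    {"gripper":255,"xyz":[-2.4,0,0],"roll":0},
    {"gripper":255,"xyz":[-2.4,0,0],"roll":0},
  ],
)

```text
clock: 4.3
ee_pos: [471.9, -133.7, 4.2]
ee_rot: [-2.225, -2.218, 0.001]
ft_force: [-0.5, 0.1, 0.2]
width: 0.003
grip_force: 0.0
```

```bash
cat >> h.py <<'E'
def wedge(cam="top",name="t"):
    p=ctrl.camera(cam);save(p,name)
    g=cv2.cvtColor(p["frame"],cv2.COLOR_RGB2HSV)
    m=((g[...,1]>140)&(g[...,0]<20)&(g[...,2]>80)).astype(np.uint8);m[:180]=0;m[230:]=0;m[:,:235]=0;m[:,312:]=0
    c=max(cv2.findContours(m,0,2)[0],key=cv2.contourArea)
    q=cv2.minAreaRect(c);print(q,at(p,q[0],8).round(1));ys,xs=np.nonzero(m)
    for a,b in((250,262),(262,275),(275,285),(285,300)):
        k=(xs>=a)&(xs<b)
        if k.any(): print(a,b,at(p,(xs[k].mean(),ys[k].mean()),8).round(1),k.sum())
    return p
E
python3 -c "
from h import *
wedge('top','t1')"
```

```text
((253.8759002685547, 206.51036071777344), (17.439552307128906, 6.975820541381836), 85.2363510131836) [436.4 -76.7   8. ]
250 262 [435.8 -76.2   8. ] 114
```

Emit:
drive_tool(
  steps=[
    {"gripper":255,"xyz":[0.4,0,0],"roll":0},
    {"gripper":255,"xyz":[0.5,0,5],"roll":0},
    {"gripper":255,"xyz":[0.5,-1,10],"roll":0},
    {"gripper":255,"xyz":[-1,-5,14],"roll":0},
    {"gripper":190,"xyz":[-4,-10,14],"roll":0},
    {"gripper":190,"xyz":[-4,-10,14],"roll":0},
  ],
)

```text
clock: 5.1
ee_pos: [430.4, -237.5, 144.6]
ee_rot: [2.231, 2.211, -0.002]
ft_force: [0.3, 0.8, -0.1]
width: 0.25
grip_force: 0.0
```

```bash
python3 - <<'E'
from h import *
import pickle
wedge('top','t2')
p=wrist("w3");pickle.dump(p,open("w3.pkl","wb"))
for m in ctrl.masks_of(p,"wedge"):
    c=max(cv2.findContours(m["mask"].astype(np.uint8),0,2)[0],key=cv2.contourArea)
    b=cv2.boxPoints(cv2.minAreaRect(c));print(m["p"],b.round(1).tolist(),[at(p,q,1.5).round(1) for q in b],[at(p,q,14.5).round(1) for q in b])
E
```

```text
((275.0, 206.5), (17.0, 50.0), 90.0) [ 437.8 -130.5    8. ]
250 262 [437.1 -82.    8. ] 198
262 275 [ 437.3 -112.7    8. ] 234
275 285 [ 438.1 -142.     8. ] 180
285 300 [ 438.8 -173.8    8. ] 270
0.83 [[235.89999389648438, 0.0], [290.79998779296875, -1.5], [294.79998779296875, 141.10000610351562], [239.89999389648438, 142.60000610351562]] [array([413.3, -66.2,   1.5]), array([463.9, -65.1,   1.5]), array([ 471. , -196.9,    1.5]), array([ 414.2, -198.2,    1.5])] [array([414.1, -70.5,  14.5]), array([462.4, -69.5,  14.5]), array([ 469.2, -195.3,   14.5]), array([ 415. , -196.5,   14.5])]
```

View pics/w3.png

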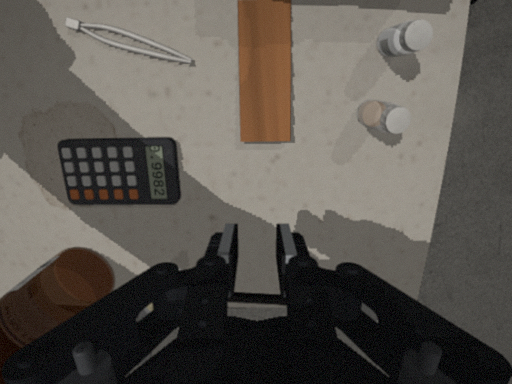

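w3: wedge at columns 238–291, down to row 141, now centred on x≈438 with its heading nearly unchanged. That's about 4 mm from the foot's line, which is good enough. Next I go down behind the thick end.

Emit:
drive_tool(
  steps=[
    {"gripper":190,"xyz":[0.8,1,-5],"roll":0},
    {"gripper":190,"xyz":[0.8,1,-10],"roll":0},
    {"gripper":190,"xyz":[0.8,1,-13],"roll":0},
    {"gripper":190,"xyz":[0.8,1,-14.1],"roll":0},
    {"gripper":190,"xyz":[0.8,1.3,-14.1],"roll":0},
    {"gripper":190,"xyz":[0.8,1.9,-14.1],"roll":0},
  ],
)

```text
clock: 6.0
ee_pos: [441.1, -214.5, 4.4]
ee_rot: [2.224, 2.217, 0.001]
ft_force: [0.1, -0.3, -0.8]
width: 0.257
grip_force: 0.0
```

Emit:
drive_tool(
  steps=[
    {"gripper":190,"xyz":[0,0.7,0],"roll":0},
    {"gripper":190,"xyz":[0,1.4,0],"roll":0},
    {"gripper":190,"xyz":[0,2.1,0],"roll":0},
    {"gripper":190,"xyz":[0,2.8,0],"roll":0},
    {"gripper":190,"xyz":[0,3.5,0],"roll":0},
    {"gripper":190,"xyz":[0,4.2,0],"roll":0},
    {"gripper":190,"xyz":[0,4.8,0],"roll":0},
    {"gripper":190,"xyz":[0,4.8,0],"roll":0},
  ],
)

```text
clock: 7.0
ee_pos: [440.3, -166.1, 3.2]
ee_rot: [-2.224, -2.219, 0.0]
ft_force: [0.5, -0.8, 0.1]
width: 0.251
grip_force: 0.0
```

```bash
python3 - <<'E'
from h import *
wedge('top','t3')
print([ctrl.state()["ft_force"].round(2) for _ in range(1)])
E
```

```text
((255.0, 206.0), (18.0, 30.0), 90.0) [437.8 -79.5   8. ]
250 262 [438.9 -80.9   8. ] 218
262 275 [ 434.5 -104.6    8. ] 116
[array([-0.95, -0.67,  0.05])]
```

Emit:
drive_tool(
  steps=[
    {"gripper":190,"xyz":[0,0.3,0.1],"roll":0},
    {"gripper":190,"xyz":[0,0.6,0.1],"roll":0},
    {"gripper":190,"xyz":[0,0.9,0.1],"roll":0},
    {"gripper":190,"xyz":[0,1.2,0.1],"roll":0},
    {"gripper":190,"xyz":[0,1.2,0.1],"roll":0},
  ],
)

```text
clock: 7.68
ee_pos: [440.3, -154.4, 4.3]
ee_rot: [-2.224, -2.219, 0.0]
ft_force: [0.0, -0.1, 0.3]
width: 0.256
grip_force: 0.0
```

Emit:
drive_tool(
  steps=[
    {"gripper":190,"xyz":[0,0.2,0],"roll":0},
    {"gripper":190,"xyz":[0,0.4,0],"roll":0},
    {"gripper":190,"xyz":[0,0.4,0],"roll":0},
  ],
)

```text
clock: 8.05
ee_pos: [440.3, -150.5, 4.3]
ee_rot: [-2.224, -2.218, 0.0]
ft_force: [0.5, 0.2, -0.5]
width: 0.254
grip_force: 0.0
```

Emit:
drive_tool(
  steps=[
    {"gripper":190,"xyz":[0,0.15,0],"roll":0},
    {"gripper":190,"xyz":[0,0.3,0],"roll":0},
  ],
)

```text
clock: 8.3
ee_pos: [440.3, -147.6, 4.3]
ee_rot: [-2.225, -2.218, 0.0]
ft_force: [0.4, -0.3, -0.0]
width: 0.26
grip_force: 0.2
```

Emit:
drive_tool(
  steps=[
    {"gripper":190,"xyz":[0,0.15,0],"roll":0},
    {"gripper":190,"xyz":[0,0.3,0],"roll":0},
  ],
)

```text
clock: 8.55
ee_pos: [440.3, -144.7, 4.3]
ee_rot: [2.225, 2.218, -0.0]
ft_force: [-0.2, -2.9, 0.1]
width: 0.255
grip_force: 1.2
```

Emit:
drive_tool(
  steps=[
    {"gripper":190,"xyz":[0,0.1,0],"roll":0},
    {"gripper":190,"xyz":[0,0.1,0],"roll":0},
  ],
)

```text
clock: 8.8
ee_pos: [440.3, -143.7, 4.3]
ee_rot: [2.225, 2.218, -0.0]
ft_force: [0.4, -1.5, 0.2]
width: 0.256
grip_force: 1.0
```

```bash
python3 - <<'E'
from h import *
for i in range(3):
    p=ctrl.camera("side");s=ctrl.state();print(s["ft_force"].round(2),s["ee_pos"].round(1))
save(p,"s2");wedge('top','t4')
E
```

```text
[-0.   -1.78  0.36] [ 440.3 -143.7    4.3]
[-0.48 -2.02 -0.08] [ 440.3 -143.7    4.3]
[ 0.39 -1.07  0.52] [ 440.3 -143.7    4.3]
((249.0, 205.5), (17.0, 18.0), 90.0) [438.7 -64.2   8. ]
250 262 [435.  -73.9   8. ] 107
```

Emit:
drive_tool(
  steps=[
    {"gripper":190,"xyz":[0,0.1,0],"roll":0},
    {"gripper":190,"xyz":[0,0.2,0],"roll":0},
    {"gripper":190,"xyz":[0,0.2,0],"roll":0},
  ],
)

```text
clock: 9.38
ee_pos: [440.3, -141.7, 4.3]
ee_rot: [2.225, 2.218, -0.0]
ft_force: [0.1, -4.5, -0.2]
width: 0.254
grip_force: 2.1
```

```bash
python3 - <<'E'
from h import *
f=[]
for i in range(4):
    p=ctrl.camera("side");s=ctrl.state();f.append(s["ft_force"])
print(np.mean(f,0).round(2),s["ee_pos"].round(1))
E
```

```text
[ 0.13 -4.15 -0.23] [ 440.3 -141.7    4.3]
```

The push force has climbed to about 4 N, so the wedge is seated. I'll back off, rise, close the fingers and move over the corner.

Emit:
drive_tool(
  steps=[
    {"gripper":190,"xyz":[0,-1,0],"roll":0},
    {"gripper":190,"xyz":[0,-2.5,0],"roll":0},
    {"gripper":190,"xyz":[0,-2.5,5],"roll":0},
    {"gripper":255,"xyz":[0,-2.5,10],"roll":0},
    {"gripper":255,"xyz":[0,-2.5,14.5],"roll":0},
    {"gripper":255,"xyz":[0,-2.5,14.5],"roll":0},
  ],
)

```text
clock: 10.32
ee_pos: [441.7, -168.2, 152.3]
ee_rot: [2.222, 2.213, 0.002]
ft_force: [-0.6, 0.0, -1.0]
width: 0.001
grip_force: 0.0
```

```bash
python3 - <<'E'
from h import *
wedge('top','t5')
p=wrist("w4")
for q in((432.5,-25,85),(416.5,-43,85),(414,-43,14)):print(proj(p,q).round())
f=p["frame"].copy()
for q in((432.5,-25,85),(416.5,-43,85)):cv2.circle(f,tuple(int(v) for v in proj(p,q).round()),2,(255,0,0),-1)
b=cv2.resize(f,None,fx=1.5,fy=1.5);cv2.imwrite("pics/w4b.png",b[...,::-1])
E
```

```text
((254.5, 206.0), (18.0, 29.0), 90.0) [437.8 -78.3   8. ]
250 262 [439.1 -80.8   8. ] 216
262 275 [ 439.1 -105.5    8. ] 140
[244.   0.]
[221.  29.]
[227.  50.]
```

View pics/w4b.png

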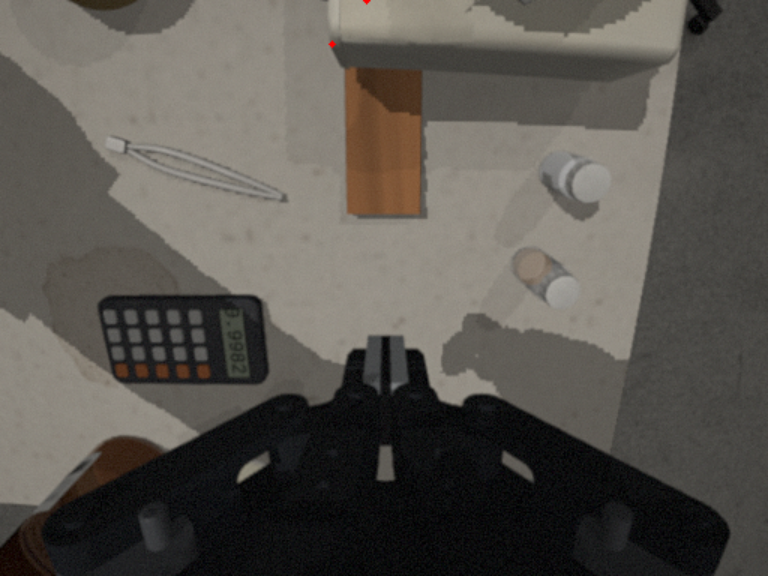

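w4: the wedge lies under the case's front right side (columns 345–422, thick end at row 214 of the enlarged view), and the marked corner (332,44) matches the case. Moving over press_corner now.

Emit:
drive_tool(
  steps=[
    {"gripper":255,"xyz":[-0.5,5,0],"roll":0},
    {"gripper":255,"xyz":[-1,10,0],"roll":0},
    {"gripper":255,"xyz":[-1,14.2,0],"roll":0},
    {"gripper":255,"xyz":[-1,14.2,-3.5],"roll":0},
    {"gripper":255,"xyz":[-1,14.2,-5.7],"roll":0},
    {"gripper":255,"xyz":[-1,14.2,-6.2],"roll":0},
    {"gripper":255,"xyz":[-1,14.2,-6.2],"roll":0},
  ],
)

```text
clock: 11.3
ee_pos: [430.1, -24.7, 87.1]
ee_rot: [-2.224, -2.217, 0.001]
ft_force: [-0.2, -0.1, -0.8]
width: -0.0
grip_force: 0.0
```

Emit:
drive_tool(
  steps=[
    {"gripper":255,"xyz":[0,0,-0.2],"roll":0},
    {"gripper":255,"xyz":[0,0,-0.3],"roll":0},
    {"gripper":255,"xyz":[0,0,-0.3],"roll":0},
  ],
)

```text
clock: 11.68
ee_pos: [430.6, -24.9, 84.8]
ee_rot: [2.224, 2.217, 0.0]
ft_force: [-0.9, -0.8, 6.2]
width: -0.002
grip_force: 3.2
```

Emit:
drive_tool(
  steps=[
    {"gripper":255,"xyz":[0,0,-0.03],"roll":0},
    {"gripper":255,"xyz":[0,0,-0.03],"roll":0},
    {"gripper":255,"xyz":[0,0,-0.03],"roll":0},
    {"gripper":255,"xyz":[0,0,-0.03],"roll":0},
  ],
)

```text
clock: 12.18
ee_pos: [430.6, -24.9, 84.6]
ee_rot: [2.224, 2.217, 0.0]
ft_force: [-4.1, -1.7, 12.5]
width: 0.0
grip_force: 6.1
```

```bash
python3 - <<'E'
from h import *
f=[]
for i in range(6):
    p=ctrl.camera("side");s=ctrl.state();f.append(s["ft_force"])
print(np.mean(f,0).round(2),s["ee_pos"].round(2),s["clock"])
E
```

```text
[-3.4  -1.01 11.9 ] [430.57 -24.97  84.63] 12.475
```

The corner holds 12 N at z≈84.6 mm, so it is level and stiff with no rocking. Handing in.

```bash
python3 -c "
from h import *
print(ctrl.close_job())"
```

```text
the job is handed in; nothing more can be done
None
```

The job is handed in: the wedge is seated under the short foot, and the fingertips were still pressing the corner with about 12 N, with no rocking felt and the top at about 84.6 mm; no verdict came back.

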